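Set the packing jig's tray stop in its notch and push the punnet up to it

ROBOT

A 6-joint arm with a two-finger parallel gripper is mounted at the origin on the work surface. World frame = base frame: x ahead of the robot, y to its left, z up, the work surface at z = 0. Lengths are in mm, angles in rad, forces in N, time in s.
With the tool pointing down it reaches from about 350 to 875 mm from the base axis. Payload 4.2 kg.
Tool frame: the origin (TCP) lies on the centre line of the jaws, within the pads' length; the fingertips stand 25 mm ahead of it and the grasp point (between the pads) lies 6 mm ahead of it; z points along the fingers, y is the direction in which the jaws open and shut (so a half turn about z gives the same grasp; the last joint's range is limited). The gripper opens to 85 mm and grips with 20 to 120 N. Pads are 22 mm wide; open, the fingers measure 114 mm over their backs; the gripper's body (76 mm by 85 mm) begins 54 mm behind the grasp point. The pads swing forward as they close: fully open they stand 13 mm farther back than shut.
Start: joints at [-1.049, 0.385, 0.008, 0, -1.194, -0.259], TCP at [162.383, -603.516, 256.312] pointing down, gripper open.
Joint ranges: [-3.14, 3.14], [-1.21, 2.06], [-1.07, 1.41], [-3.16, 2.05], [-2.99, -0.16], [-3.1, 3.1]. Speed limits (rad/s): [2.79, 2.79, 3.14, 3.14, 3.14, 3.14].

INTERFACE

Orientations are given as a unit quaternion [x, y, z, w].
In Python, from bench import arm gives the robot as it stands.
- The arm moves only by the tool drive_tool, never from a script. Its argument "plan" is a list of rows, each a list of 2 entries, a list of its own where there are three numbers: the shift along the tool's x, y, z in m, then the turn about the tool's z in degrees. A call has 1 to 12 rows; each row shifts and turns the commanded pose from where the row before left it, along the tool's axes as they then stand; what a row does not reach is not made up. A row lasts 1/8 s, in which the tool goes at most 62.5 mm and 10.7 degrees, less where a joint would pass 70% of its speed; a pose out of reach is approached as far as the arm can. A call with a gripper value outside its range is refused whole. "fingers" is the closure, from -1 (fully open) to 1 (shut), so that 0 is half open, set as the call begins (left out, the last holds). The fingers move at their own pace and stop on an object; the grip force is fixed at half the most. Time passes only in rows, so rows that do not move let the fingers close. It gives the time, the measured TCP pose, the force and the opening at its end, in the units of the state.
- arm.read_state(): the state, without advancing time (a new reading comes with each control period).
- arm.get_image(name): name is "scene" or "top" or "wrist"; returns a dict with "image" (420x560x3 uint8, red, green, blue), "K" (3x3 intrinsics, pixels), "R" (3x3) and "t" (3): a world point X has camera coordinates R X + t. Camera axes: x right, y down, z forward; pixel columns grow to the right and rows downward; lengths in mm; the calibration is good to about 2 mm. A picture is of the moment at which its call begins. There is no depth.
- arm.job_done(): hands the job in, once; it reports no verdict.
The state is a dict: "clock": time; "joints": joint angles; "joint_vel": joint speeds; "joint_efforts": joint torques, N m; "position": TCP position; "ee_rot": TCP orientation; "contact_force": force on the tool from outside, world axes, zero at the start; "wrist_torque": the same for the moment, N m; "gripper_width": finger opening in mm.
Only numpy, scipy, OpenCV 4.12 (cv2) and the standard library are available. Lean on these libraries where they do the work, as an engineer would, in place of code of your own. Each camera call takes 0.05 s, during which the arm holds its last target.

TASK

On the packing jig, push the sliding tray stop along its rail, away from the punnet, until its spring pin rides over the low hump and drops into the notch. Only then push the full punnet along the plate until it lies squarely and flat against the stop, gently enough that the stop stays in its notch. Just push with the fingers: do not lift or tip the punnet, do not pull up the pin, and leave everything else where it is.

Things in the scene. Friction and masses are not known exactly. Their poses are not given: they have to be found in the camera images.
- jig: the packing jig: fixed white plate 300 mm (its x, -130 to +170 mm) by 500 mm (its y), 10 mm thick, turned up to 0.2 rad. Origin on the table under the middle of the punnet's lane; stop and punnet are pushed along its +y. An aluminium rail 30 mm wide runs along y at x = +100 mm, top 30 mm above the table, end blocks at y = +-236 mm
- tray_stop (a joint): travel of the grey tray stop along the jig's +y, 0 to 0.22 m; starts at 0 to 0.04; the rail drags with about 1.5 N, it stays where left. A carriage block on the rail (44 mm in x, 50 in y, 32 to 72 mm above the table) with an arm towards the robot over the lane and an upright spring pin on its far (+x) side
- stop_push (a point): middle of the carriage's flat -y face, 52 mm above the table, where the stop is pushed; 25 mm to -y of the pin's axis; axes parallel to the jig's
- stop_face (a point): point on the -y face of the stop's arm, 8 mm thick (jig x -46 to +80 mm, 15 to 61 mm above the table, flush with the carriage's -y face), on the lane's middle line (jig x = 0), 38 mm above the table, 25 mm to -y of the pin's axis: the punnet comes to rest here; axes parallel to the jig's
- stop_pin (a point): point on the axis of the spring pin (145 mm from the jig's origin in its x), 45 mm above the table, moving with the stop; axes parallel to the jig's
- pin (a joint): rise of the spring pin, m: 0 when it hangs free along the rail, about 0.004 on top of the hump, under 0.001 seated in the notch. A black 22 mm head, its top 102 mm above the table, rises with it
- notch: fixed steel block 22 x 70 mm on the plate in the pin's path: a low wide hump (crest 9 mm before the notch, begins 22 mm before it, about 7 N to climb, the rail's drag included), then the notch, where the push dips to nothing and the pin centres itself, then a steep ridge (about 17 N to force). Origin on the plate under the notch's centre, 50 to 110 mm along the jig's y; axes as the jig's. Seated: pin axis at this y
- punnet: full clear punnet of mushrooms, loose on the plate: 100 mm (x) by 120 mm (y), rim 48 mm high, 0.19 to 0.33 kg, slides under 1 to 3 N; trailing wall upright and firm. Origin centre of its underside; its y axis points to the stop; starts short of the stop, turned by up to 0.1 rad
- punnet_lead (a point): middle of the outside of the punnet's leading (+y) wall, 24 mm above its underside, 60 mm from its origin; axes parallel to the punnet's
- tape: bystander: a roll of clear tape, 54 mm across, 24 mm high, lying flat on the plate at its robot-side edge; origin centre of underside
- mushroom_a: bystander: a single mushroom cap, 48 mm across, 24 mm high, on the plate beyond the stop; origin centre of underside
- mushroom_b: bystander: a single mushroom cap, 54 mm across, on the table; origin centre of underside
- spray: bystander: white bottle with a cap, 72 mm across, 170 mm high; origin centre of underside
- empties: bystander: a stack of nested empty clear punnets, 114 x 144 mm, 49 mm high; origin centre of underside
- film_roll: bystander: a thick roll of film lying on the table, 60 mm across, 260 mm long; origin on the table under its middle
- marker: bystander: a fat marker pen lying on the table, 135 mm long, 16 mm thick; origin under its middle

How it is judged:
By the outcome, as a careful person would: the job done as asked, in the order asked, and still so for the second after the job is handed in, with the robot touching nothing.
It also fails if it takes over 58 s, if anything falls off the work surface, if the arm or the gripper's body presses on something with over 40 N, if the wrist force passes 120 N, or if a joint passes its speed limit or range.

## Working session

There is one attempt and no reset: what is moved stays moved. The work goes in short steps, Python scripts to look and compute and a tool call to move; the robot and the scene stay as the last step left them, time stands still between calls to the robot, and variables do not carry over. Pictures are saved under pics/ and viewed, and the job is handed in when it is done.

Besides the shell and the picture viewer there is one more tool, called after "Call:" as name(argument=value, ...), one argument or row to a line, values as JSON. drive_tool: Moves the arm, as the interface text tells. Its arguments: {"type":"object","properties":{"plan":{"type":"array"},"fingers":{"type":"number"}},"required":["plan"]}

```bash
ls; mkdir -p pics
python3 - <<'E'
from bench import arm
import cv2,pickle
s=arm.read_state();print(s)
for n in("scene","top","wrist"):
    d=arm.get_image(n);cv2.imwrite(f"pics/{n}0.png",d["image"][:,:,::-1]);pickle.dump(d,open(f"{n}0.pkl","wb"));print(n,d["K"].tolist(),d["R"].tolist(),d["t"].tolist())
E
```

```text
pics
{'clock': 0.0, 'joints': array([-1.04943744e+00,  3.85553772e-01,  6.62472315e-03, -4.79971240e-04,
       -1.19402814e+00, -2.58567238e-01]), 'joint_vel': array([ 0.00136864, -0.00171055,  0.0021045 ,  0.00058847,  0.00056626,
       -0.00062612]), 'joint_efforts': array([ 1.12921185e-03, -3.92291415e+01,  1.88403332e+01,  4.18613881e+00,
       -4.67799866e-03, -1.18299557e-06]), 'position': array([ 162.21610034, -603.02673209,  255.22561387]), 'ee_rot': array([-1.30930209e-01,  9.91390974e-01,  1.08411088e-03, -2.04419387e-04]), 'contact_force': array([ 0.71713998, -0.16070403,  0.29462764]), 'wrist_torque': array([0.02768216, 0.00373169, 0.00434752]), 'gripper_width': 85.31372894679586}
scene [[518.5064216994551, 0.0, 279.4018716338063], [0.0, 518.5064216994551, 207.90520088355711], [0.0, 0.0, 1.0]] [[0.5781486122836117, 0.8156844296422783, 0.020077184904391573], [0.5873337664225919, -0.3989634599406766, -0.7041783896513837], [-0.5663772849738824, 0.418911767406115, -0.7097391789906335]] [-278.19586759632494, -243.002356365107, 2140.7752026468565]
top [[409.1408075065316, 0.0, 288.87506320424575], [0.0, 409.1408075065316, 203.06969493690661], [0.0, 0.0, 1.0]] [[0.00543813545850745, -0.9999848666422804, 0.0008325678088560726], [-0.9858771072538309, -0.005500771715854428, -0.16738001942689676], [0.1673820661706421, 8.942567570339492e-05, -0.9858921015646163]] [-20.64445159575746, 478.8418986719644, 1088.5266730468597]
wrist [[377.2048693803955, 0.0, 273.44013518384713], [0.0, 377.2048693803955, 217.59453662002466], [0.0, 0.0, 1.0]] [[-0.25862080852148783, 0.9659782284128222, 0.0011574247787134006], [0.926072944540569, 0.24759579928636904, 0.28475466908499525], [0.27478023726180356, 0.07471534252193748, -0.9585997281463088]] [624.4108421718167, -37.683158393011304, 378.0673797514831]
```

View pics/top0.png

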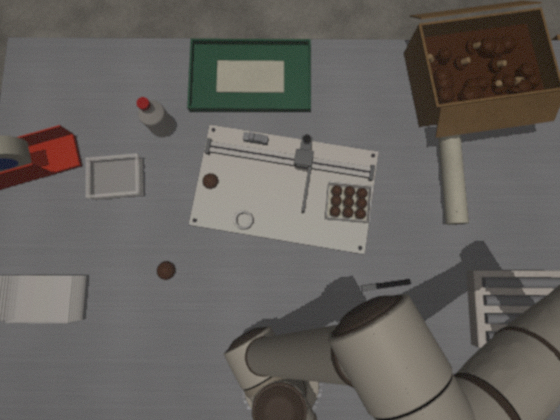

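View pics/scene0.png

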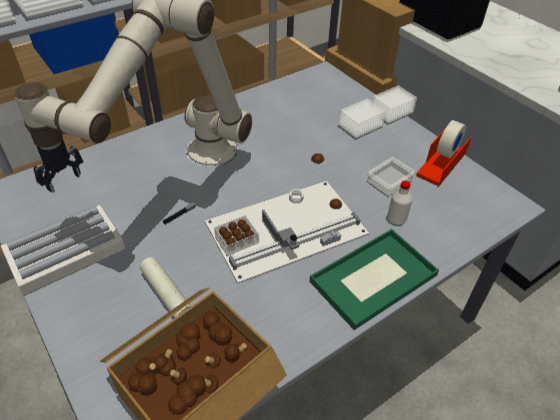

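View pics/wrist0.png

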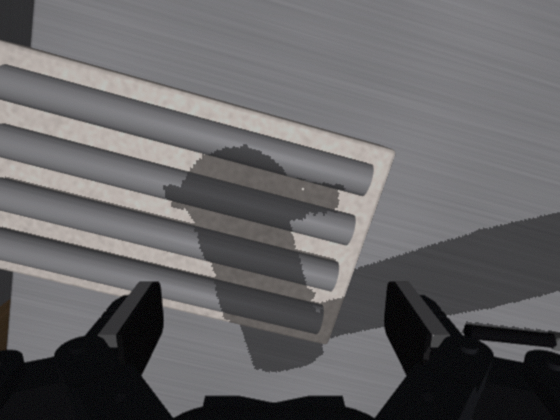

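```bash
cat > h.py <<'E'
import numpy as np,cv2,pickle
from scipy.spatial.transform import Rotation as Ro
def ray(d,uv,z):
    u=np.linalg.inv(d["K"])@np.array([uv[0],uv[1],1.]);D=d["R"].T@u;C=-d["R"].T@d["t"]
    return C+D*(z-C[2])/D[2]
def proj(d,X):
    c=d["R"]@np.asarray(X,float)+d["t"];p=d["K"]@c;return p[:2]/p[2]
E
python3 - <<'E'
from h import *
d=pickle.load(open("top0.pkl","rb"));im=d["image"]
g=im.min(2)
print(g[228:235,240:340:20])
m=(g>135).astype(np.uint8)
m[:, :180]=0;m[:,390:]=0;m[:120]=0;m[260:]=0
cs,_=cv2.findContours(m,0,2);c=max(cs,key=cv2.contourArea);h=cv2.convexHull(c)
print(cv2.contourArea(h),cv2.minAreaRect(h))
b=cv2.boxPoints(cv2.minAreaRect(h));P=np.array([ray(d,p,10) for p in b]);print(P.round(0)[:,:2],np.linalg.norm(P-np.roll(P,1,0),axis=1))
ap=cv2.approxPolyDP(h,6,True)[:,0];print(ap,[ray(d,p,10)[:2].round() for p in ap])
cr=im[110:265,180:390,::-1];cv2.imwrite("pics/topz.png",cv2.resize(cr,None,fx=3.8,fy=3.8,interpolation=cv2.INTER_CUBIC))
E
```

```text
[[119 148 150 148 147]
 [126 150 149 150 150]
 [145 147 148 147 145]
 [149 145 148 148 149]
 [141 146 148 147 148]
 [125 148 147 146 148]
 [112 150 150 146 147]]
12763.0 ((282.3665466308594, 201.99261474609375), (176.5653839111328, 73.62501525878906), 9.517950057983398)
[[ 424.  262.]
 [ 635.  236.]
 [ 552. -266.]
 [ 345. -226.]] [493.65487052 213.18487181 508.79518094 210.58035247]
[[204 154]
 [373 181]
 [363 252]
 [191 224]] [array([627., 228.]), array([ 549., -258.]), array([ 347., -225.]), array([423., 257.])]
```

View pics/topz.png

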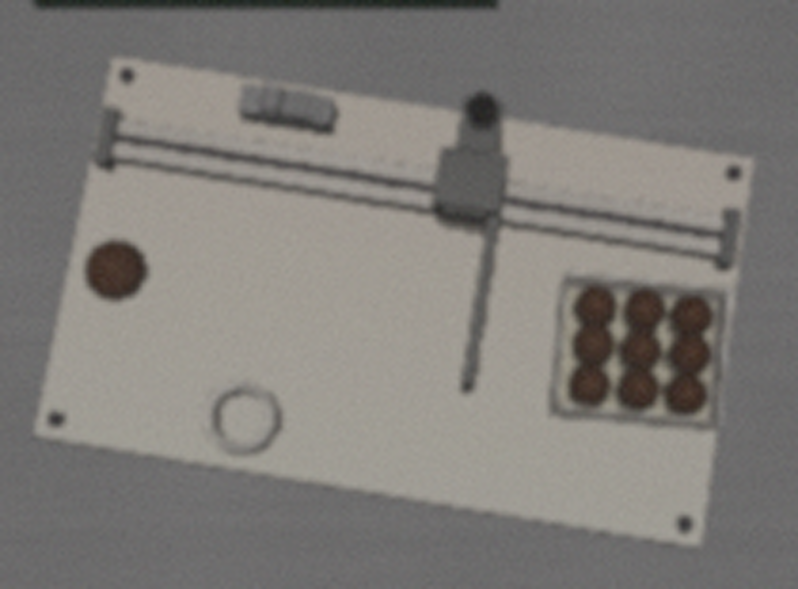

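```bash
cat >> h.py <<'E'
def fit2(local,world):
    L=np.array(local,float);W=np.array(world,float)[:,:2];l0=L.mean(0);w0=W.mean(0)
    H=(L-l0).T@(W-w0);a=np.arctan2(H[0,1]-H[1,0],H[0,0]+H[1,1])
    R=np.array([[np.cos(a),-np.sin(a)],[np.sin(a),np.cos(a)]]);t=w0-R@l0
    return a,R,t,(W-(L@R.T+t))
E
python3 - <<'E'
from h import *
d=pickle.load(open("top0.pkl","rb"))
z=lambda u,v:((u+.5)/3.8-.5+180,(v+.5)/3.8-.5+110)
W=[ray(d,z(*p),10) for p in[(110,57),(753,155),(702,546),(35,435)]]
a,R,t,e=fit2([(170,250),(170,-250),(-130,-250),(-130,250)],W);print(a,t,e)
inv=lambda p,h:(R.T@(ray(d,z(*p),h)[:2]-t)).round(1)
for n,p,h in[("pinhead",(482,108),102),("arm tip",(467,388),61),("carr -y top low",(500,222),72),("carr-y up",(507,155),72),("notch r",(337,120),20),("notch l",(240,97),20),("groove",(281,103),18),("P TL",(562,277),58),("P TR",(725,292),58),("P BR",(715,428),58),("P BL",(552,413),58),("tape",(246,419),22),("mush",(116,269),22),("blk",(730,238),40),("blkL",(107,138),40)]: print(n,inv(p,h))
P=[ray(d,z(*p),58) for p in[(562,277),(725,292),(715,428),(552,413)]]
a2,R2,t2,e2=fit2([(50,60),(50,-60),(-50,-60),(-50,60)],P);print("punnet",a2,t2,e2.round(1), a2-a,R.T@(t2-t))
E
```

```text
-0.1547523396137604 [510.86483395  -2.4440589 ] [[-1.5200861   0.10828419]
 [ 0.01627085  0.79903194]
 [-0.13870095  1.00355425]
 [ 1.6425162  -1.91087038]]
pinhead [142.4 -40.3]
arm tip [-50.1 -61. ]
carr -y top low [ 70.6 -65.7]
carr-y up [120.6 -63.2]
notch r [143.4  67.6]
notch l [149.6 143.5]
groove [150.5 112.2]
P TL [  41.2 -116.2]
P TR [  49.  -233.6]
P BR [ -49.9 -239. ]
P BL [ -57.8 -123.4]
tape [-92.8  95. ]
mush [  2.6 210.5]
blk [  94.2 -235.1]
blkL [ 96.  232.1]
punnet -0.08899048508840587 [ 479.07621814 -177.67100418] [[-0.6 -1.2]
 [-0.3  1.1]
 [ 0.7  2.1]
 [ 0.2 -2. ]] 0.06576185452535452 [  -4.40005754 -178.03268785]
```

```bash
cat >> h.py <<'E'
JA=-0.15475;JT=np.array([510.86,-2.44])
def jr(): return np.array([[np.cos(JA),-np.sin(JA)],[np.sin(JA),np.cos(JA)]])
def j2w(p): return jr()@np.array(p,float)+JT
def w2j(p): return jr().T@(np.array(p,float)[:2]-JT)
def rep(s,goalj=None,z=None):
    Rt=Ro.from_quat(s["ee_rot"]).as_matrix();p=s["position"]
    print("t",s["clock"],"pos",p.round(1),"jig",w2j(p).round(1),"F jig",(jr().T@s["contact_force"][:2]).round(2),s["contact_force"][2].round(2),"w",round(float(s["gripper_width"]),1))
    ty=Rt[:,1];print("tool y ang",np.degrees(np.arctan2(ty[1],ty[0])).round(2),"goal",np.degrees(JA)+180,"tilt",Rt[:,2].round(4))
    if goalj is not None:
        g=np.array([*j2w(goalj),z]);print("tool shift mm",(Rt.T@(g-p)).round(1))
E
python3 - <<'E'
from h import *
from bench import arm
rep(arm.read_state(),(60,-85),256)
E
```

```text
t 0.15 pos [ 162.3 -603.2  255.5] jig [-251.8 -647.3] F jig [0.11 0.72] 0.52 w 85.2
tool y ang 105.05 goal 171.1334781203505 tilt [-6.0e-04  1.6e-03 -1.0e+00]
tool shift mm [-5.130e+02  3.876e+02  1.000e-01]
```

Call:
drive_tool(
  plan=[
    [[-0.043, 0.032, 0], 0],
    [[-0.043, 0.032, 0], 0],
    [[-0.043, 0.032, 0], 0],
    [[-0.043, 0.032, 0], 0],
    [[-0.043, 0.032, 0], 0],
    [[-0.043, 0.032, 0], 0],
    [[-0.043, 0.032, 0], 0],
    [[-0.043, 0.032, 0], 0],
    [[-0.043, 0.032, 0], 0],
    [[-0.043, 0.032, 0], 0],
    [[-0.043, 0.032, 0], 0],
    [[-0.043, 0.032, 0], 0],
  ],
  fingers=1,
)

```text
clock: 1.65
position: [561.6, -97.0, 256.1]
ee_rot: [-0.131, 0.991, 0.0, -0.0]
contact_force: [0.6, 0.2, 0.3]
gripper_width: -0.2
```

Call:
drive_tool(
  plan=[
    [[0, 0, 0], -9.4],
    [[0, 0, 0], -9.4],
    [[0, 0, 0], -9.4],
    [[0, 0, 0], -9.4],
    [[0, 0, 0], -9.4],
    [[0, 0, 0], -9.4],
    [[0, 0, 0], -9.6],
    [[0, 0, 0], 0],
  ],
)

```text
clock: 2.65
position: [560.7, -98.6, 256.0]
ee_rot: [-0.649, 0.761, 0.0, -0.0]
contact_force: [-0.3, -0.8, -0.6]
gripper_width: 0.1
```

Run:
```python
from h import *
from bench import arm
rep(arm.read_state(),(100,-95),70)
d=arm.get_image("wrist");cv2.imwrite("pics/w1.png",d["image"][:,:,::-1]);pickle.dump(d,open("w1.pkl","wb"))
```

```text
t 2.65 pos [560.7 -98.6 256. ] jig [ 64.1 -87.3] F jig [-0.17 -0.85] -0.59 w 0.1
tool y ang 170.94 goal 171.1334781203505 tilt [-6.e-04  1.e-04 -1.e+00]
tool shift mm [  7.5 -36.  186. ]
```

View pics/w1.png

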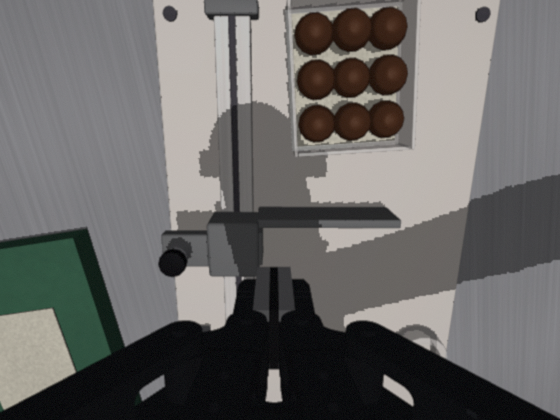

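Run:
```python
from h import *
d=pickle.load(open("w1.pkl","rb"))
print("cam jig",w2j((-d["R"].T@d["t"])[:2]),(-d["R"].T@d["t"])[2])
for n,p,h in[("carr top",(235,223),72),("carr top+y",(235,276),72),("carr L",(207,245),72),("carr R",(262,245),72),("pin head",(173,262),102),("arm tip top",(400,221),61),("screw L",(170,14),10),("screw R",(482,14),10),("rail L",(214,120),30),("rail R",(252,120),30),("plate L",(163,120),10),("plate L2",(156,10),10),("plate R",(497,10),10),("plate R2",(470,200),10),
 ("P front r",(414,150),58),("P front l",(295,154),58),("P back l",(288,2),58),("P back r",(417,0),58),("blk",(232,16),40),("tape",(418,350),34)]:
    print(n,w2j(ray(d,p,h)[:2]).round(1))
im=d["image"];cv2.imwrite("pics/w1z.png",cv2.resize(im[0:300,150:510,::-1],None,fx=2,fy=2,interpolation=cv2.INTER_CUBIC))
```

```text
cam jig [  64.02647391 -159.73562074] 373.0812540114314
carr top [ 96.5 -66. ]
carr top+y [ 98.1 -17.6]
carr L [121.  -46.5]
carr R [ 74.2 -46.3]
pin head [142.5 -43.8]
arm tip top [-45.1 -63.7]
screw L [ 153.2 -236.4]
screw R [-116.9 -235.2]
rail L [ 116.4 -148. ]
rail R [  82.9 -147.9]
plate L [ 167.  -147.6]
plate L2 [ 165.  -239.5]
plate R [-129.4 -238.2]
plate R2 [-130.3  -69.5]
P front r [ -52.2 -124.2]
P front l [  46.3 -121.4]
P back l [  52.8 -233.9]
P back r [ -43.2 -234.8]
blk [  96.6 -228.4]
tape [-86.2  85.9]
```

View pics/w1z.png

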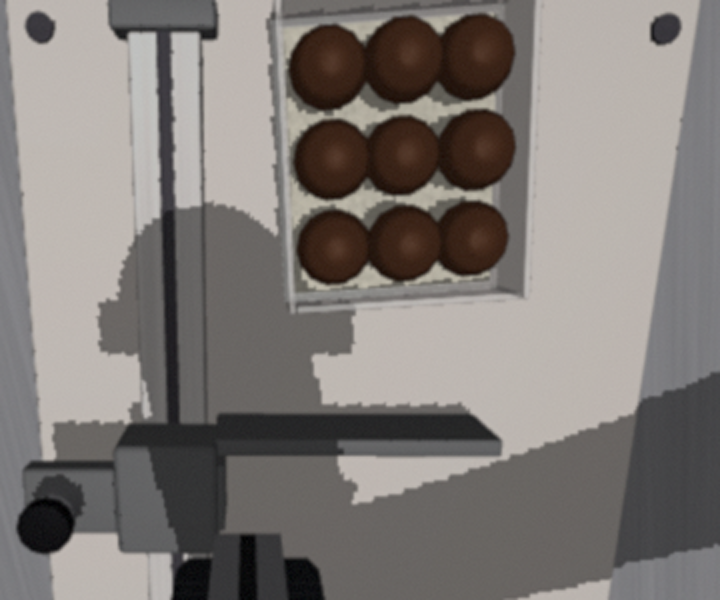

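Call:
drive_tool(
  plan=[
    [[-0.045, 0, 0], 0],
    [[-0.045, 0, 0], 0],
    [[-0.045, 0, 0], 0],
    [[0, 0, 0], 0],
  ],
)

```text
clock: 3.2
position: [582.2, 37.2, 256.0]
ee_rot: [-0.65, 0.76, 0.0, -0.0]
contact_force: [0.6, -0.2, -1.5]
gripper_width: -0.2
```

Run:
```python
from h import *
from bench import arm
rep(arm.read_state(),(100,-95),70)
d=arm.get_image("wrist");cv2.imwrite("pics/w2.png",d["image"][:,:,::-1]);pickle.dump(d,open("w2.pkl","wb"))
d=arm.get_image("scene");cv2.imwrite("pics/s2.png",cv2.resize(d["image"][180:280,200:375,::-1],None,fx=4.5,fy=4.5,interpolation=cv2.INTER_CUBIC));pickle.dump(d,open("s2.pkl","wb"))
```

```text
t 3.2 pos [582.2  37.2 256. ] jig [64.4 50.2] F jig [ 0.59 -0.06] -1.54 w -0.2
tool y ang 171.14 goal 171.1334781203505 tilt [-2.e-04  2.e-04 -1.e+00]
tool shift mm [145.2 -35.6 186. ]
```

View pics/w2.png

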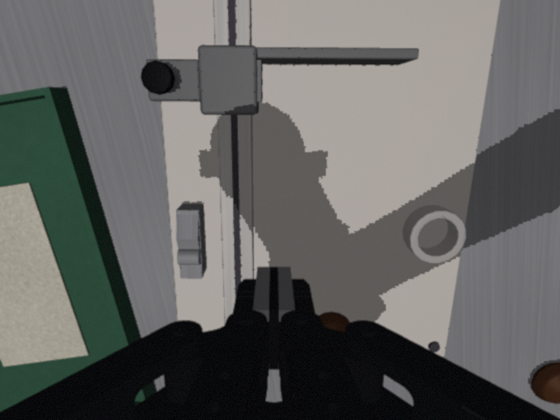

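View pics/s2.png

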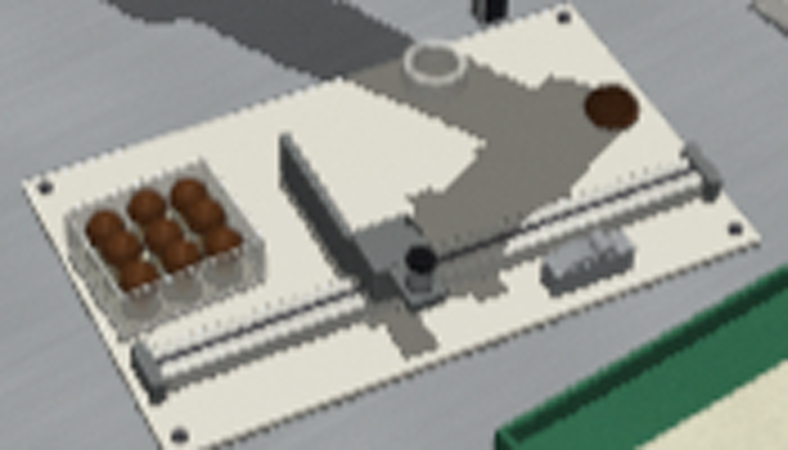

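Run:
```python
from h import *
d=pickle.load(open("w2.pkl","rb"))
for n,p,h in[("pin",(158,77),102),("carr -y",(228,46),72),("carr+y",(228,114),72),("notch start",(187,204),15),("notch end",(191,277),15),("edge1",(188,248),25),("edge2",(189,263),25),("armtip",(417,55),61),("tape",(438,237),34)]:
    print(n,w2j(ray(d,p,h)[:2]).round(1))
im=d["image"];cv2.imwrite("pics/w2z.png",cv2.resize(im[190:290,150:230,::-1],None,fx=6,fy=6,interpolation=cv2.INTER_CUBIC))
```

```text
pin [142.5 -41. ]
carr -y [ 97.9 -64.3]
carr+y [ 99.6 -16.2]
notch start [149.4  69.9]
notch end [150.4 148.2]
edge1 [149.  112.1]
edge2 [149.  128.1]
armtip [-45.2 -59.4]
tape [-91.9  97.6]
```

View pics/w2z.png

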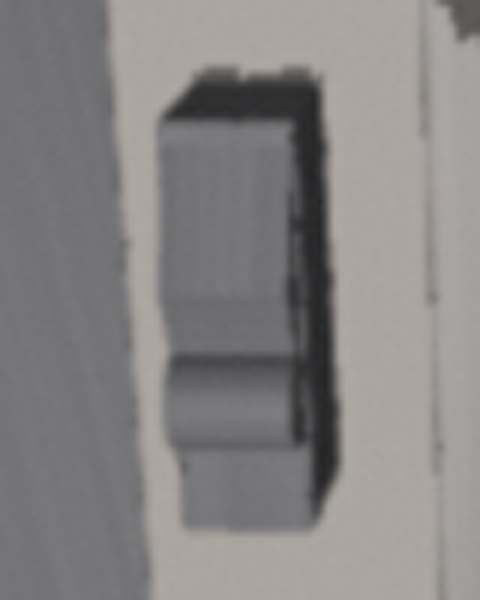

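Call:
drive_tool(
  plan=[
    [[0.036, -0.008, 0], 0],
    [[0.037, -0.008, 0], 0],
    [[0.036, -0.007, 0], 0],
    [[0.036, -0.007, 0], 0],
    [[0, 0, 0.04], 0],
    [[0, 0, 0.04], 0],
    [[0, 0, 0.04], 0],
    [[0, 0, 0.04], 0],
    [[0, 0, 0.026], 0],
    [[0, 0, 0], 0],
  ],
)

```text
clock: 4.55
position: [587.0, -114.5, 68.3]
ee_rot: [-0.649, 0.761, 0.002, -0.002]
contact_force: [0.6, -0.1, 0.4]
gripper_width: -0.1
```

Run:
```python
from h import *
from bench import arm
rep(arm.read_state(),(94,-78),70)
d=arm.get_image("wrist");cv2.imwrite("pics/w3.png",d["image"][:,:,::-1])
```

```text
t 4.55 pos [ 587.  -114.5   68.3] jig [ 92.5 -99. ] F jig [ 0.61 -0.05] 0.39 w -0.1
tool y ang 170.9 goal 171.1334781203505 tilt [-5.4e-03 -3.0e-04 -1.0e+00]
tool shift mm [-21.   -1.4  -1.8]
```

View pics/w3.png

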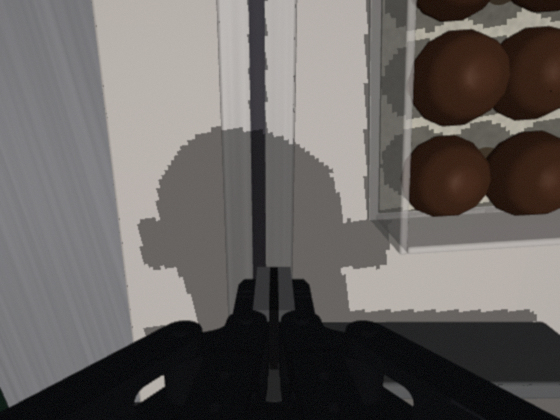

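Call:
drive_tool(
  plan=[
    [[-0.01, 0, 0], 0],
    [[-0.008, 0, 0], 0],
    [[-0.004, 0, 0], 0],
    [[-0.004, 0, 0], 0],
    [[-0.006, 0, 0], 0],
    [[-0.008, 0, 0], 0],
    [[-0.008, 0, 0], 0],
    [[-0.008, 0, 0], 0],
  ],
)

```text
clock: 5.6
position: [597.8, -57.3, 70.3]
ee_rot: [-0.65, 0.76, -0.0, 0.0]
contact_force: [0.9, -1.5, 1.7]
gripper_width: 0.1
```

```bash
cat > l.py <<'E'
from h import *
from bench import arm
import sys
n=sys.argv[1]
rep(arm.read_state())
for c in sys.argv[2:]:
    d=arm.get_image(c);pickle.dump(d,open(f"{c}_{n}.pkl","wb"))
    im=d["image"][:,:,::-1]
    if c=="scene": im=cv2.resize(im[180:280,200:375],None,fx=4.5,fy=4.5,interpolation=cv2.INTER_CUBIC)
    if c=="top": im=cv2.resize(im[110:265,180:390],None,fx=3.8,fy=3.8,interpolation=cv2.INTER_CUBIC)
    cv2.imwrite(f"pics/{c}_{n}.png",im)
E
python3 l.py a scene
```

```text
t 5.6 pos [597.8 -57.3  70.3] jig [ 94.4 -40.8] F jig [ 1.07 -1.33] 1.67 w 0.1
tool y ang 171.06 goal 171.1334781203505 tilt [ 1.e-04 -0.e+00 -1.e+00]
```

View pics/scene_a.png

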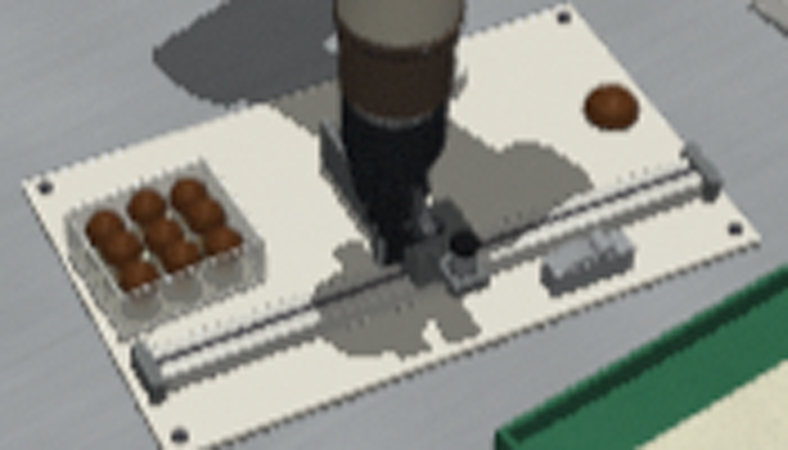

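Call:
drive_tool(
  plan=[
    [[-0.01, 0, 0], 0],
    [[-0.01, 0, 0], 0],
    [[-0.01, 0, 0], 0],
    [[-0.01, 0, 0], 0],
    [[-0.01, 0, 0], 0],
    [[-0.01, 0, 0], 0],
    [[-0.008, 0, 0], 0],
    [[-0.006, 0, 0], 0],
    [[-0.004, 0, 0], 0],
    [[0, 0, 0], 0],
  ],
)

```text
clock: 6.9
position: [609.8, 19.6, 70.4]
ee_rot: [-0.65, 0.76, 0.0, 0.0]
contact_force: [-0.7, -0.4, -0.0]
gripper_width: -0.1
```

```bash
python3 l.py b scene top
python3 - <<'E'
from h import *
d=pickle.load(open("scene_b.pkl","rb"))
E
```

```text
t 6.9 pos [609.8  19.6  70.4] jig [94.3 37. ] F jig [-0.66 -0.56] -0.03 w -0.1
tool y ang 171.07 goal 171.1334781203505 tilt [-0.e+00  3.e-04 -1.e+00]
```

View pics/scene_b.png

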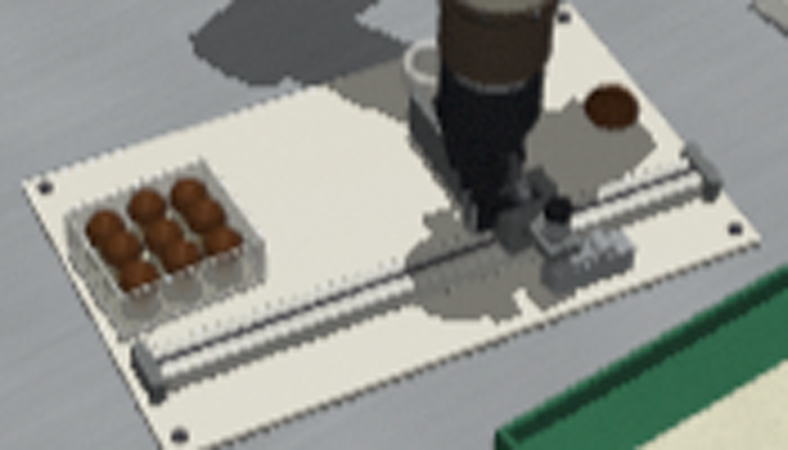

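View pics/top_b.png

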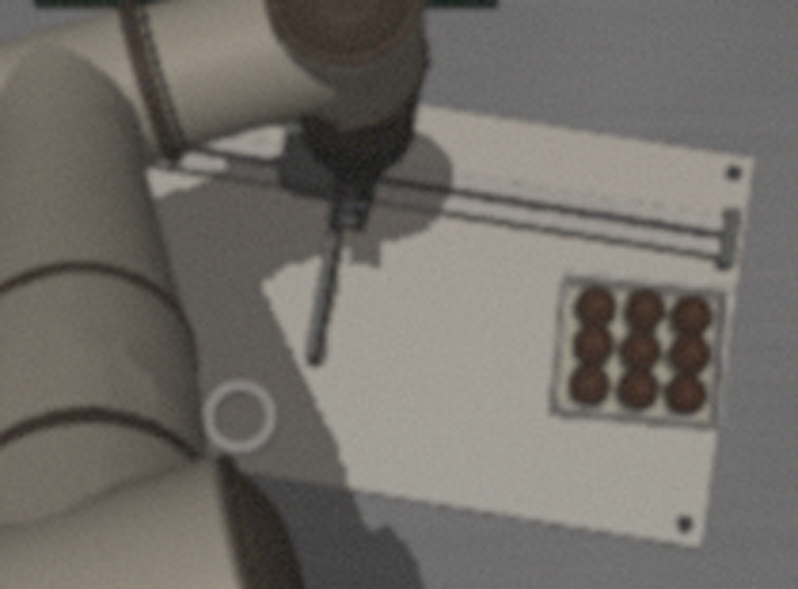

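Call:
drive_tool(
  plan=[
    [[-0.004, 0, 0], 0],
    [[-0.004, 0, 0], 0],
    [[-0.004, 0, 0], 0],
    [[-0.003, 0, 0], 0],
    [[-0.002, 0, 0], 0],
  ],
)

```text
clock: 7.62
position: [612.0, 34.0, 70.5]
ee_rot: [-0.65, 0.76, -0.001, -0.002]
contact_force: [1.2, -13.5, 1.9]
gripper_width: 0.2
```

Call:
drive_tool(
  plan=[
    [[-0.002, 0, 0], 0],
    [[-0.002, 0, 0], 0],
  ],
)

```text
clock: 7.88
position: [612.5, 37.2, 70.5]
ee_rot: [-0.65, 0.76, -0.001, -0.002]
contact_force: [-0.3, -12.0, 1.1]
gripper_width: -0.2
```

Call:
drive_tool(
  plan=[
    [[-0.002, 0, 0], 0],
    [[-0.002, 0, 0], 0],
  ],
)

```text
clock: 8.12
position: [613.3, 41.7, 70.5]
ee_rot: [-0.649, 0.76, -0.0, -0.001]
contact_force: [0.2, -7.1, 0.3]
gripper_width: 0.1
```

```bash
python3 l.py c scene
```

```text
t 8.125 pos [613.3  41.7  70.5] jig [94.4 59.4] F jig [ 1.27 -6.97] 0.31 w 0.1
tool y ang 171.0 goal 171.1334781203505 tilt [-0.0018 -0.0025 -1.    ]
```

View pics/scene_c.png

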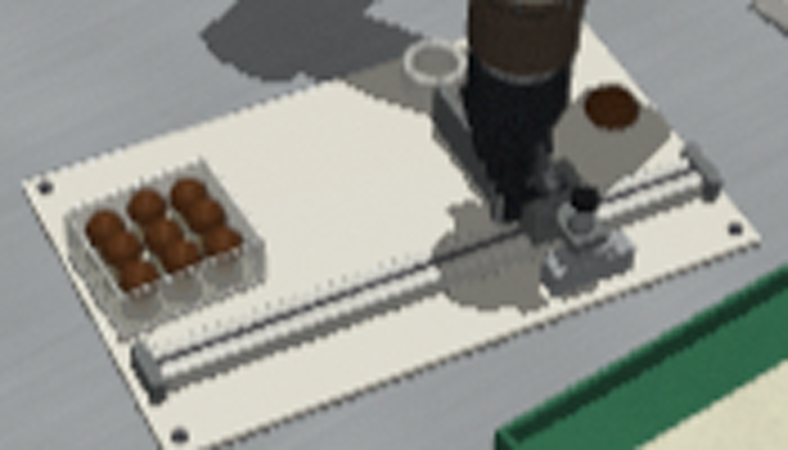

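Call:
drive_tool(
  plan=[
    [[-0.0015, 0, 0], 0],
    [[-0.0015, 0, 0], 0],
  ],
)

```text
clock: 8.43
position: [614.4, 47.6, 70.3]
ee_rot: [-0.65, 0.76, 0.0, 0.001]
contact_force: [-0.3, 0.1, -1.5]
gripper_width: -0.1
```

Call:
drive_tool(
  plan=[
    [[-0.0015, 0, 0], 0],
    [[-0.001, 0, 0], 0],
  ],
)

```text
clock: 8.68
position: [614.6, 49.9, 70.2]
ee_rot: [-0.65, 0.76, 0.0, 0.0]
contact_force: [0.5, 0.8, -0.0]
gripper_width: 0.1
```

```bash
python3 l.py d scene
```

```text
t 8.675 pos [614.6  49.9  70.2] jig [94.5 67.7] F jig [0.36 0.89] -0.02 w 0.1
tool y ang 171.09 goal 171.1334781203505 tilt [ 2.e-04  2.e-04 -1.e+00]
```

View pics/scene_d.png

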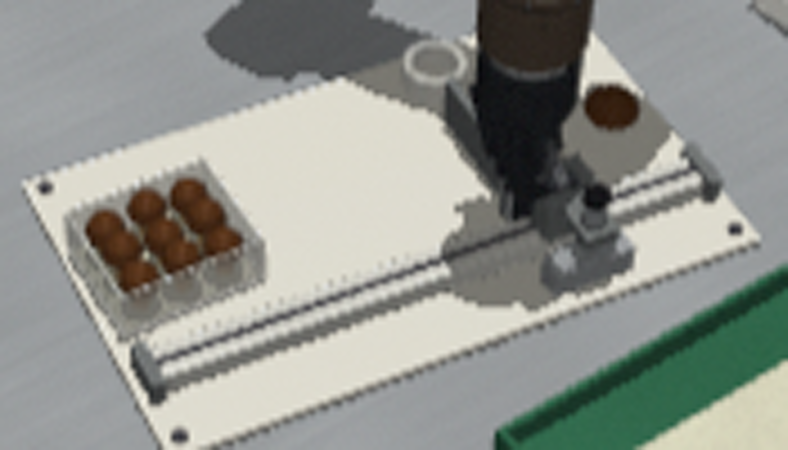

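Call:
drive_tool(
  plan=[
    [[0.01, 0, 0], 0],
    [[0.025, 0, 0], 0],
    [[0.02, 0, -0.04], 0],
    [[0.0, 0, -0.04], 0],
    [[0, 0, -0.04], 0],
    [[0, 0, -0.04], 0],
    [[0, 0.01, -0.025], 0],
    [[0, 0, 0], 0],
  ],
)

```text
clock: 9.72
position: [596.5, -3.9, 258.0]
ee_rot: [-0.65, 0.76, -0.001, 0.002]
contact_force: [0.4, 0.1, 0.2]
gripper_width: -0.1
```

```bash
python3 l.py e scene wrist
```

```text
t 9.725 pos [596.5  -3.9 258. ] jig [84.9 11.8] F jig [0.4  0.12] 0.17 w -0.1
tool y ang 171.05 goal 171.1334781203505 tilt [ 0.0051  0.0011 -1.    ]
```

View pics/wrist_e.png

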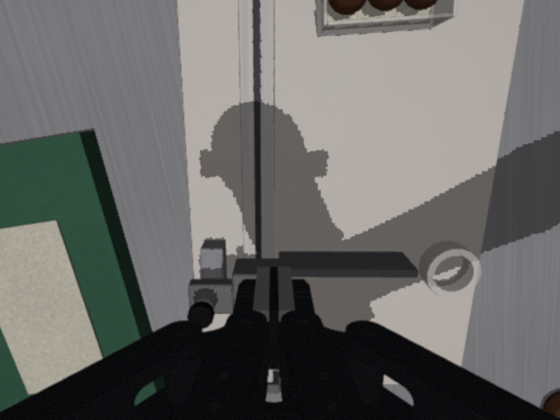

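View pics/scene_e.png

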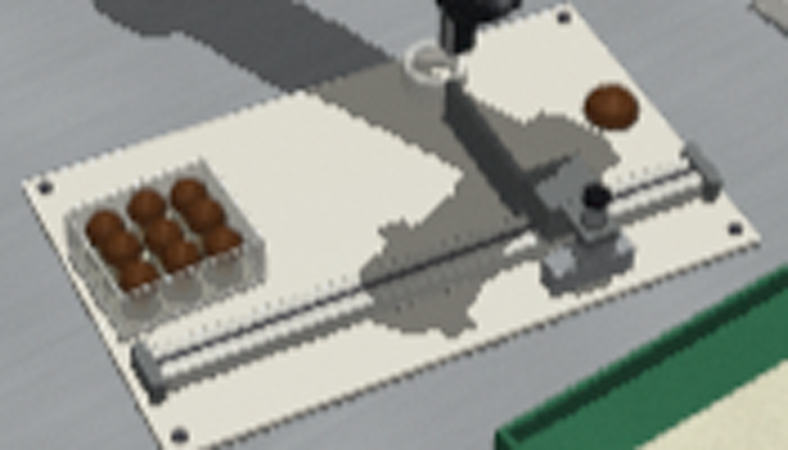

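Run:
```python
from h import *
from scipy.optimize import least_squares
def blob(d,c,r,th):
    g=d["image"].max(2).astype(int);H,W=g.shape
    m=(g<th);yy,xx=np.mgrid[:H,:W];m&=((xx-c[0])**2+(yy-c[1])**2<r*r)
    return np.array([xx[m].mean(),yy[m].mean()]),m.sum()
L=lambda f:pickle.load(open(f,"rb"))
def z(u,v):return (200+(u+.5)/4.5-.5,180+(v+.5)/4.5-.5)
def tri(obs):
    f=lambda X:np.concatenate([(proj(d,X)-p)*k for d,p,k in obs])
    r=least_squares(f,[600,0,90]);return r.x,r.fun
for w,wc,s,sc in(("w2.pkl",(158,77),"s2.pkl",(420,262)),("wrist_e.pkl",(201,314),"scene_e.pkl",(597,195))):
    dw,ds=L(w),L(s)
    for th in(35,):
        bs,ns=blob(ds,z(*sc),5,45); bw,nw=blob(dw,wc,15,35)
        print(bs,ns,bw,nw)
    bw=np.array(wc,float)
    X,fr=tri([(dw,bw,1),(ds,bs,1)]);print(X.round(1),w2j(X).round(1),fr.round(2))
    # scene-only: with x=142.5 fixed in jig, solve y,z
    r=least_squares(lambda q:proj(ds,[*j2w((142.5,q[0])),q[1]])-bs,[0,95]);print("scene y,z",r.x)
    print("wrist@97",w2j(ray(dw,bw,102)).round(1))
d=L("wrist_e.pkl")
for n,p,h in[("carr -y top",(243,275),72),("arm -y top",(340,276),61),("armtip",(416,276),61)]:print(n,w2j(ray(d,p,h)).round(1))
for n in "bcde":
    ds=L(f"scene_{n}.pkl");bs,ns=blob(ds,z(*{"b":(558,211),"c":(584,200),"d":(597,195),"e":(597,195)}[n]),5,45)
    r=least_squares(lambda q:proj(ds,[*j2w((142.5,q[0])),q[1]])-bs,[0,95]);print(n,bs,ns,r.x)
```

```text
[293.14285714 237.39285714] 28 [158.  77.] 697
[647.  -65.5  96.1] [144.2 -41.4] [-0.    0.01 -0.05  0.  ]
scene y,z [-40.18360454  93.7725954 ]
wrist@97 [142.5 -41. ]
[331.95454545 223.54545455] 22 [200.34380776 314.67467652] 541
[670.4  78.6  96.2] [145.1 104.7] [-0.   -0.05  0.16 -0.14]
scene y,z [106.00978074  92.42494003]
wrist@97 [143.9 101.3]
carr -y top [111.6  80.9]
arm -y top [24.9 87.2]
armtip [-43.7  87.4]
b [323.48275862 226.27586207] 29 [73.2426388 94.2170335]
c [329.40740741 223.92592593] 27 [95.87874198 95.22289916]
d [331.91666667 223.33333333] 24 [105.73930585  93.58546628]
e [331.95454545 223.54545455] 22 [106.00978074  92.42494003]
```

Call:
drive_tool(
  plan=[
    [[0.041, 0.013, 0], 0],
    [[0.041, 0.013, 0], 0],
    [[0.041, 0.013, 0], 0],
    [[0.041, 0.013, 0], 0],
    [[0.041, 0.013, 0], 0],
    [[0.041, 0.012, 0], 0],
    [[0.041, 0.012, 0], 0],
    [[0, 0, 0], 0],
  ],
  fingers=-0.4,
)

```text
clock: 10.82
position: [461.7, -275.1, 253.4]
ee_rot: [-0.648, 0.761, 0.002, -0.001]
contact_force: [0.1, -0.2, 0.6]
gripper_width: 59.9
```

```bash
python3 l.py f wrist top
python3 - <<'E'
from h import *
from bench import arm
rep(arm.read_state(),(-4,-275),46)
E
```

```text
t 10.825 pos [ 461.7 -275.1  253.4] jig [  -6.5 -276.9] F jig [ 0.17 -0.15] 0.58 w 59.9
tool y ang 170.81 goal 171.1334781203505 tilt [-0.0036  0.0011 -1.    ]
t 10.925 pos [ 463.  -273.4  253.9] jig [  -5.5 -275.1] F jig [-0.17 -0.16] 0.27 w 59.7
tool y ang 170.98 goal 171.1334781203505 tilt [-2.4e-03  9.0e-04 -1.0e+00]
tool shift mm [  0.   -2.  207.9]
```

View pics/wrist_f.png

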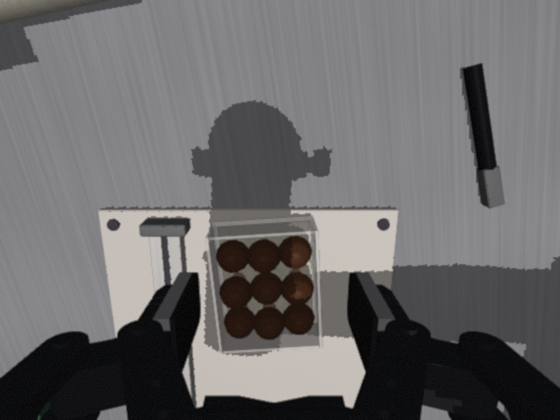

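View pics/top_f.png

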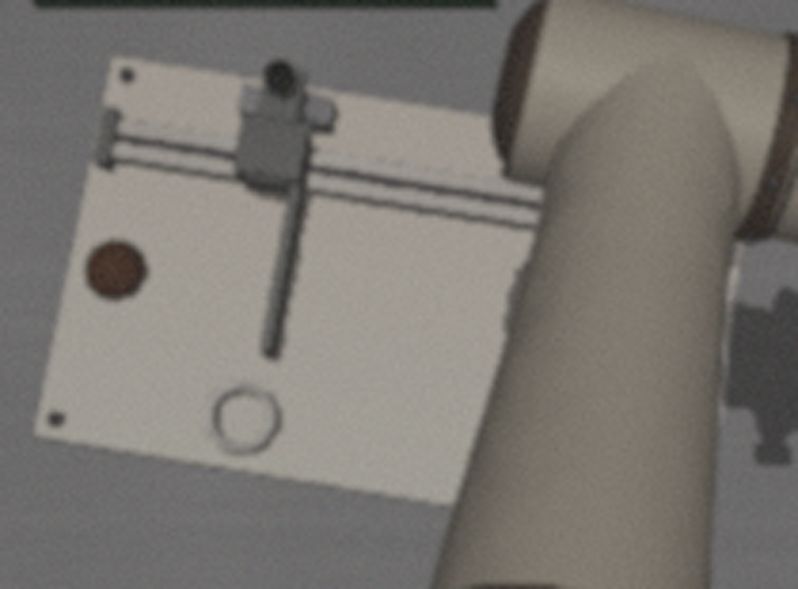

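Run:
```python
from h import *
d=pickle.load(open("wrist_f.pkl","rb"))
for n,p,h in[("rear l",(209,224),58),("rear r",(314,216),58),("front l",(220,353),58),("front r",(321,345),58),("screwL",(113,225),10),("screwR",(383,225),10),("plate edge",(250,210),10)]:print(n,w2j(ray(d,p,h)).round(1))
d=pickle.load(open("top_f.pkl","rb"))
z=lambda u,v:((u+.5)/3.8-.5+180,(v+.5)/3.8-.5+110)
print(w2j(ray(d,z(280,76),102)),w2j(ray(d,z(482,108),102)),w2j(ray(d,z(267,357),61)),w2j(ray(d,z(467,388),61)))
im=pickle.load(open("wrist_f.pkl","rb"))["image"];cv2.imwrite("pics/wfz.png",cv2.resize(im[195:375,90:410,::-1],None,fx=2.5,fy=2.5))
```

```text
rear l [  49.2 -251.3]
rear r [ -41.8 -257.8]
front l [  45.8 -120.5]
front r [ -51.6 -128.6]
screwL [ 153.9 -235.9]
screwR [-116.7 -233.8]
plate edge [  16.4 -250.4]
[142.94209378 104.3819431 ] [142.45252334 -40.27780899] [-50.81930411  83.11183943] [-50.12944411 -60.98885619]
```

View pics/wfz.png

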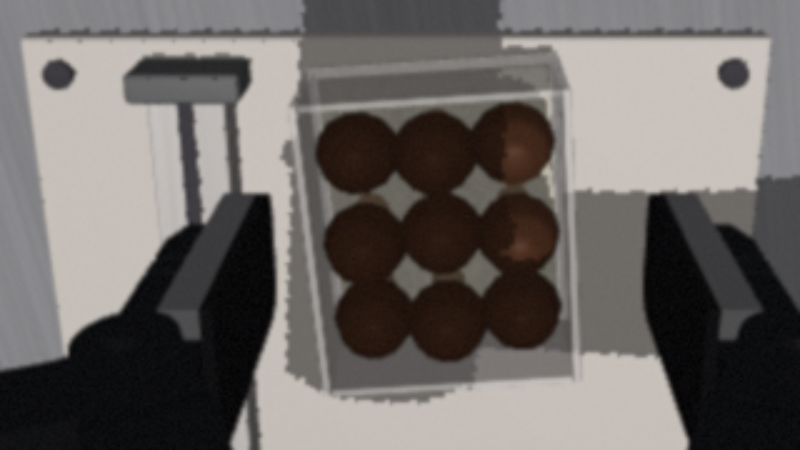

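Call:
drive_tool(
  plan=[
    [[0, 0, 0.045], 0],
    [[0, -0.001, 0.045], 0],
    [[0, 0, 0.045], 0],
    [[0, 0, 0.04], 0],
    [[0, 0, 0.03], 0],
    [[0, 0, 0], 0],
  ],
)

```text
clock: 11.68
position: [463.2, -272.0, 47.7]
ee_rot: [-0.65, 0.76, 0.003, -0.002]
contact_force: [0.2, 0.1, -0.0]
gripper_width: 59.9
```

```bash
python3 l.py g wrist scene
```

```text
t 11.675 pos [ 463.2 -272.    47.7] jig [  -5.5 -273.6] F jig [0.14 0.16] -0.04 w 59.9
tool y ang 171.13 goal 171.1334781203505 tilt [-0.0065  0.0018 -1.    ]
```

View pics/scene_g.png

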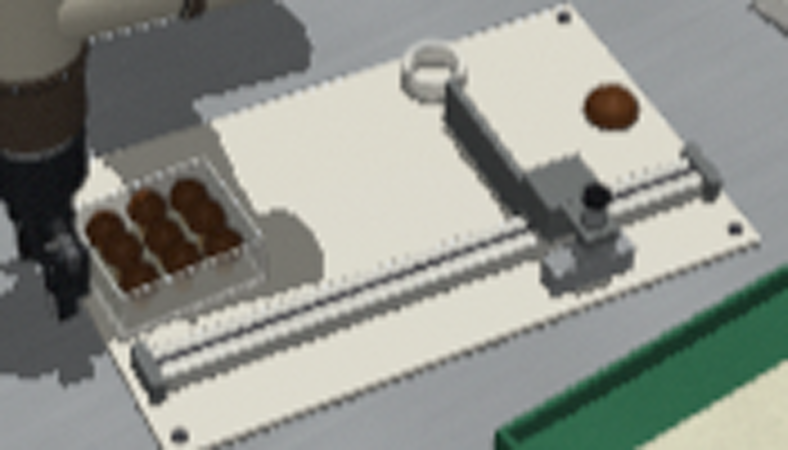

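View pics/wrist_g.png

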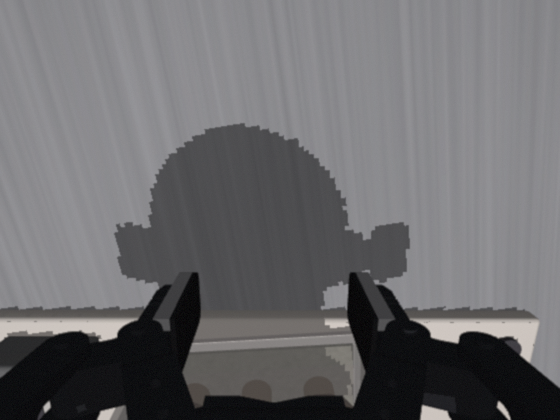

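Call:
drive_tool(
  plan=[
    [[-0.006, 0, 0], 0],
    [[-0.006, 0, 0], 0],
    [[-0.004, 0, 0], 0],
    [[-0.004, 0, 0], 0],
    [[-0.004, 0, 0], 0],
    [[-0.004, 0, 0], 0],
    [[-0.004, 0, 0], 0],
    [[-0.004, 0, 0], 0],
    [[-0.004, 0, 0], 0],
    [[-0.004, 0, 0], 0],
    [[-0.004, 0, 0], 0],
    [[0, 0, 0], 0],
  ],
)

```text
clock: 13.28
position: [472.0, -225.3, 50.2]
ee_rot: [-0.65, 0.76, 0.0, 0.0]
contact_force: [-0.5, -0.3, 0.1]
gripper_width: 59.7
```

```bash
python3 l.py h wrist scene
```

```text
t 13.275 pos [ 472.  -225.3   50.2] jig [  -4.  -226.1] F jig [-0.48 -0.42] 0.12 w 59.7
tool y ang 171.07 goal 171.1334781203505 tilt [-2.e-04  5.e-04 -1.e+00]
```

View pics/scene_h.png

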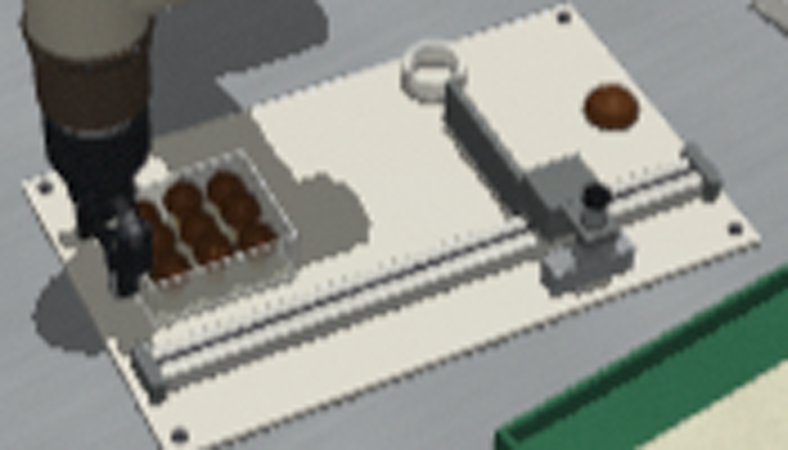

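View pics/wrist_h.png

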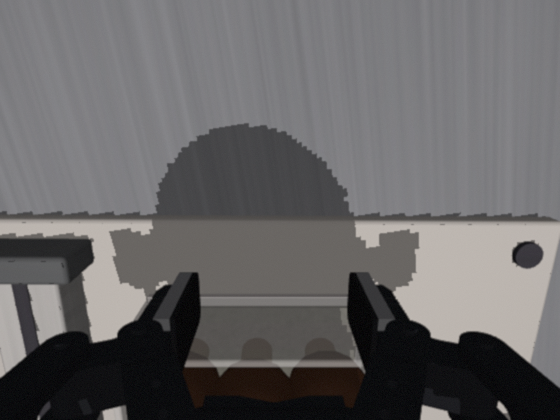

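Call:
drive_tool(
  plan=[
    [[-0.004, 0, 0], 0],
    [[-0.006, 0, 0], 0],
    [[-0.007, 0, 0], 0],
    [[-0.007, 0, 0], 0],
    [[-0.007, 0, 0], 0],
    [[-0.007, 0, 0], 0],
    [[-0.007, 0, 0], 0],
    [[-0.007, 0, 0], 0],
    [[-0.007, 0, 0], 0],
    [[-0.007, 0, 0], 0],
    [[-0.007, 0, 0], 0],
    [[-0.007, 0, 0], 0],
  ],
)

```text
clock: 14.88
position: [484.5, -146.4, 50.3]
ee_rot: [-0.65, 0.76, 0.0, -0.0]
contact_force: [0.2, -1.8, -2.2]
gripper_width: 59.8
```

Call:
drive_tool(
  plan=[
    [[-0.007, 0, 0], 0],
    [[-0.007, 0, 0], 0],
    [[-0.007, 0, 0], 0],
    [[-0.007, 0, 0], 0],
    [[-0.007, 0, 0], 0],
    [[-0.007, 0, 0], 0],
    [[-0.007, 0, 0], 0],
    [[-0.006, 0, 0], 0],
    [[-0.005, 0, 0], 0],
    [[-0.004, 0, 0], 0],
    [[-0.002, 0, 0], 0],
    [[0, 0, 0], 0],
  ],
)

```text
clock: 16.38
position: [495.1, -81.4, 50.5]
ee_rot: [-0.65, 0.76, -0.0, 0.0]
contact_force: [-0.2, -0.2, -0.3]
gripper_width: 60.1
```

```bash
python3 l.py i wrist scene top
```

```text
t 16.375 pos [495.1 -81.4  50.5] jig [ -3.4 -80.5] F jig [-0.13 -0.2 ] -0.35 w 60.1
tool y ang 171.07 goal 171.1334781203505 tilt [ 9.e-04  2.e-04 -1.e+00]
```

View pics/scene_i.png

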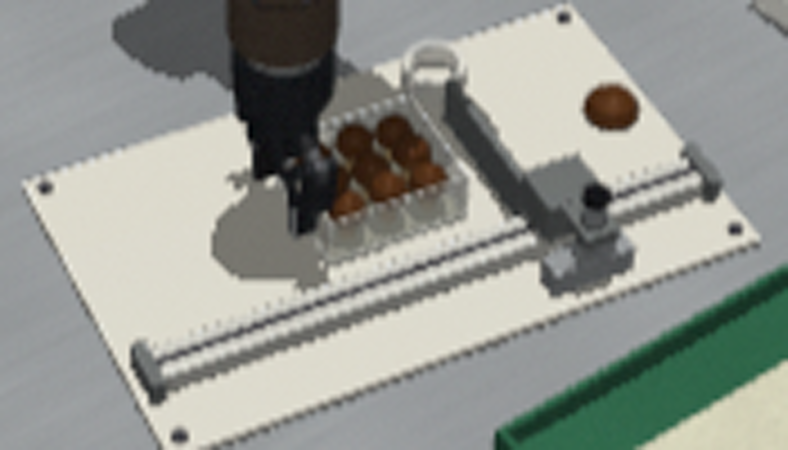

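View pics/top_i.png

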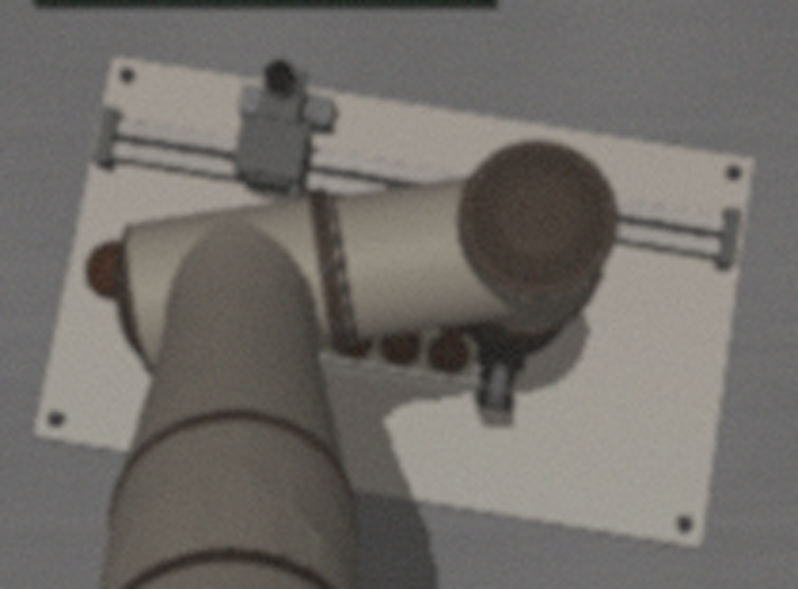

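View pics/wrist_i.png

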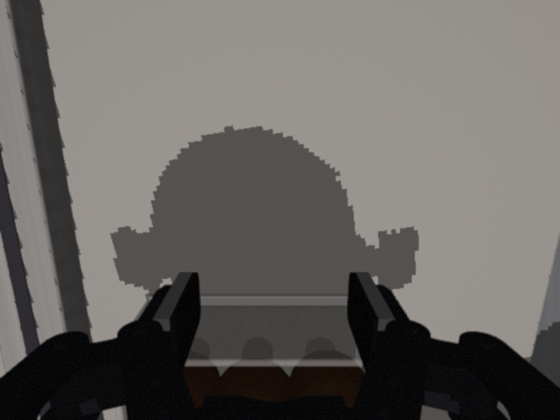

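Call:
drive_tool(
  plan=[
    [[-0.003, 0, 0], 0],
    [[-0.004, 0, 0], 0],
    [[-0.004, 0, 0], 0],
    [[-0.004, 0, 0], 0],
    [[-0.003, 0, 0], 0],
    [[-0.002, 0, 0], 0],
    [[-0.001, 0, 0], 0],
    [[0, 0, 0], 0],
  ],
)

```text
clock: 17.52
position: [498.1, -60.8, 50.3]
ee_rot: [-0.65, 0.76, -0.0, 0.0]
contact_force: [-0.1, -2.7, 2.8]
gripper_width: 60.0
```

```bash
python3 l.py j scene
```

```text
t 17.525 pos [498.1 -60.8  50.3] jig [ -3.6 -59.7] F jig [ 0.36 -2.68] 2.83 w 60.0
tool y ang 171.06 goal 171.1334781203505 tilt [ 2.e-04  1.e-04 -1.e+00]
```

View pics/scene_j.png

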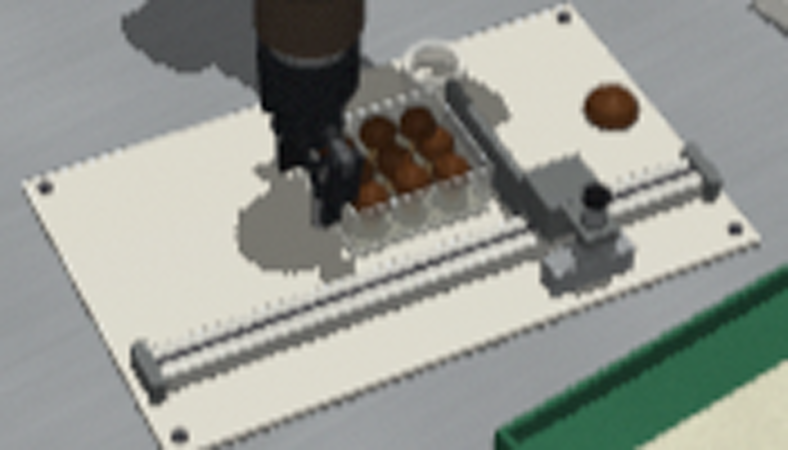

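Call:
drive_tool(
  plan=[
    [[-0.001, 0, 0], 0],
    [[-0.001, 0, 0], 0],
    [[-0.001, 0, 0], 0],
    [[-0.001, 0, 0], 0],
    [[-0.001, 0, 0], 0],
    [[0, 0, 0], 0],
  ],
)

```text
clock: 18.32
position: [498.8, -55.8, 50.3]
ee_rot: [-0.65, 0.76, 0.0, 0.0]
contact_force: [-0.3, -1.9, 1.7]
gripper_width: 59.6
```

Call:
drive_tool(
  plan=[
    [[-0.001, 0, 0], 0],
    [[-0.001, 0, 0], 0],
    [[0, 0, 0], 0],
  ],
)

```text
clock: 18.7
position: [499.1, -53.9, 50.3]
ee_rot: [-0.65, 0.76, 0.0, 0.0]
contact_force: [-0.9, -2.7, 1.6]
gripper_width: 59.8
```

```bash
python3 l.py k scene
```

```text
t 18.7 pos [499.1 -53.9  50.3] jig [ -3.7 -52.6] F jig [-0.45 -2.83] 1.57 w 59.8
tool y ang 171.06 goal 171.1334781203505 tilt [ 0.e+00  1.e-04 -1.e+00]
```

View pics/scene_k.png

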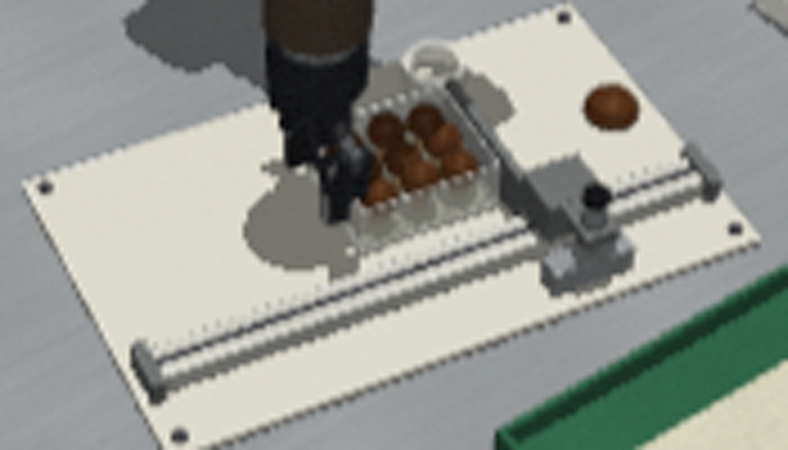

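Call:
drive_tool(
  plan=[
    [[-0.001, 0, 0], 0],
    [[0, 0, 0], 0],
  ],
)

```text
clock: 19.0
position: [499.2, -52.9, 50.3]
ee_rot: [-0.65, 0.76, 0.0, 0.0]
contact_force: [-0.1, -1.5, 1.6]
gripper_width: 60.3
```

Call:
drive_tool(
  plan=[
    [[-0.001, 0, 0], 0],
    [[0, 0, 0], 0],
  ],
)

```text
clock: 19.25
position: [499.4, -51.9, 50.3]
ee_rot: [-0.65, 0.76, 0.0, 0.0]
contact_force: [-0.8, -2.6, 1.7]
gripper_width: 59.7
```

Call:
drive_tool(
  plan=[
    [[-0.001, 0, 0], 0],
    [[0, 0, 0], 0],
  ],
)

```text
clock: 19.5
position: [499.4, -51.1, 50.3]
ee_rot: [-0.65, 0.76, 0.0, -0.0]
contact_force: [-1.4, -3.3, 1.7]
gripper_width: 59.9
```

Call:
drive_tool(
  plan=[
    [[-0.0005, 0, 0], 0],
    [[0, 0, 0], 0],
  ],
)

```text
clock: 19.75
position: [499.4, -50.9, 50.3]
ee_rot: [-0.65, 0.76, 0.0, -0.0]
contact_force: [-1.0, -4.3, 2.5]
gripper_width: 59.8
```

Call:
drive_tool(
  plan=[
    [[-0.0005, 0, 0], 0],
    [[0, 0, 0], 0],
  ],
)

```text
clock: 20.0
position: [499.3, -50.8, 50.3]
ee_rot: [-0.649, 0.76, 0.0, -0.001]
contact_force: [-0.9, -6.8, 2.0]
gripper_width: 59.9
```

```bash
python3 l.py l scene
python3 - <<'E'
import cv2,pickle
d=pickle.load(open("scene_l.pkl","rb"))["image"]
cv2.imwrite("pics/sl_z.png",cv2.resize(d[185:245,270:350,::-1],None,fx=9,fy=9,interpolation=cv2.INTER_CUBIC))
E
```

```text
t 20.0 pos [499.3 -50.8  50.3] jig [ -4.  -49.5] F jig [ 0.2  -6.89] 1.97 w 59.9
tool y ang 171.0 goal 171.1334781203505 tilt [-1.1e-03 -7.0e-04 -1.0e+00]
```

View pics/sl_z.png

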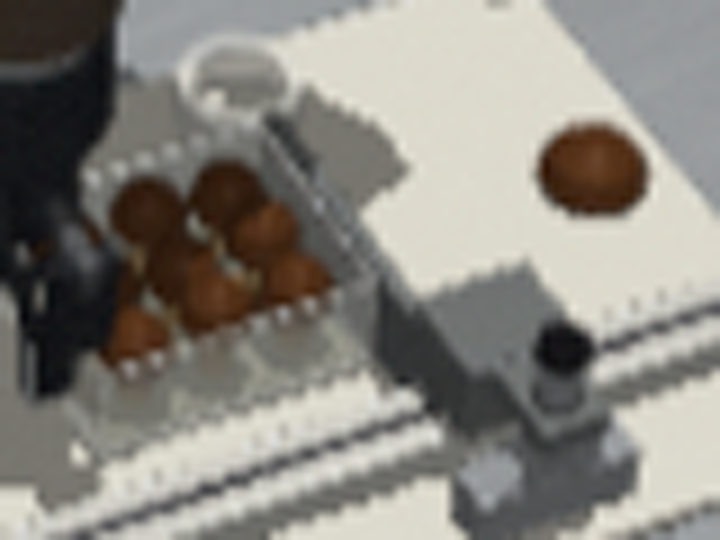

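Call:
drive_tool(
  plan=[
    [[0.002, 0, 0], 0],
    [[0.006, 0, 0], 0],
    [[0.02, 0, 0], 0],
    [[0.03, 0, 0], 0],
    [[0, 0, -0.04], 0],
    [[0, 0, -0.045], 0],
    [[0, 0, -0.045], 0],
    [[0, 0, -0.045], 0],
    [[0, 0, -0.03], 0],
    [[0, 0, 0], 0],
  ],
)

```text
clock: 21.3
position: [492.1, -107.2, 258.0]
ee_rot: [-0.65, 0.76, -0.002, 0.003]
contact_force: [-0.3, 0.7, -0.5]
gripper_width: 59.8
```

```bash
python3 l.py m scene wrist
```

```text
t 21.3 pos [ 492.1 -107.2  258. ] jig [  -2.4 -106.4] F jig [-0.41  0.6 ] -0.46 w 59.8
tool y ang 171.09 goal 171.1334781203505 tilt [ 6.7e-03  6.0e-04 -1.0e+00]
```

View pics/wrist_m.png

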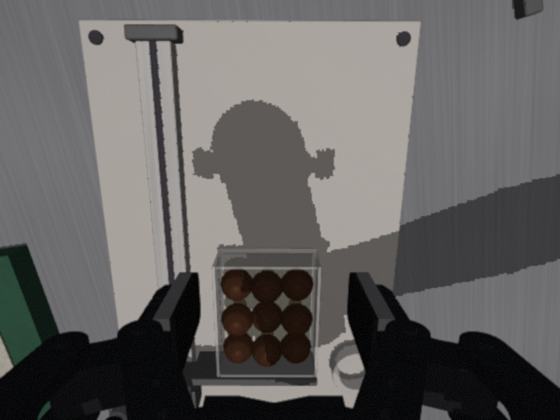

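View pics/scene_m.png

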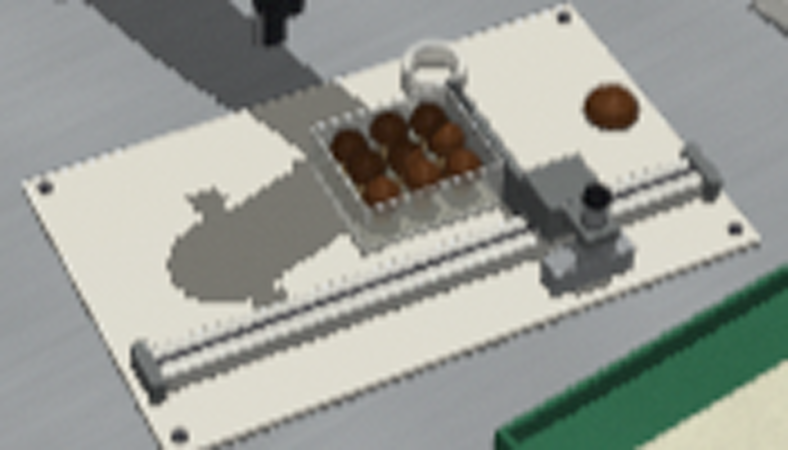

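Call:
drive_tool(
  plan=[
    [[0.045, 0, 0], 0],
    [[0.05, 0, 0], 0],
    [[0.05, 0, 0], 0],
    [[0.05, 0, 0], 0],
    [[0.05, 0, 0], 0],
    [[0.03, 0, 0], 0],
    [[0, 0, 0], 0],
  ],
)

```text
clock: 22.28
position: [446.8, -380.3, 252.7]
ee_rot: [-0.649, 0.761, 0.002, -0.001]
contact_force: [-0.3, 0.6, 0.5]
gripper_width: 59.8
```

```bash
python3 l.py n top scene
python3 - <<'E'
from h import *
d=pickle.load(open("top_n.pkl","rb"))["image"]
cv2.imwrite("pics/tn_z.png",cv2.resize(d[115:225,195:295,::-1],None,fx=5.4,fy=5.4,interpolation=cv2.INTER_CUBIC))
def blob(d,c,r,th):
    g=d["image"].max(2).astype(int);H,W=g.shape
    m=(g<th);yy,xx=np.mgrid[:H,:W];m&=((xx-c[0])**2+(yy-c[1])**2<r*r)
    return np.array([xx[m].mean(),yy[m].mean()]).round(2)
for n in "egmn":
    ds=pickle.load(open(f"scene_{n}.pkl","rb"));print(n,blob(ds,(332.3,223),5,45))
E
```

```text
t 22.275 pos [ 446.8 -380.3  252.7] jig [  -5.1 -383.2] F jig [-0.39  0.55] 0.47 w 59.8
tool y ang 170.87 goal 171.1334781203505 tilt [-0.0038  0.0022 -1.    ]
e [331.95 223.55]
g [331.95 223.55]
m [332.04 223.61]
n [332.17 223.58]
```

View pics/tn_z.png

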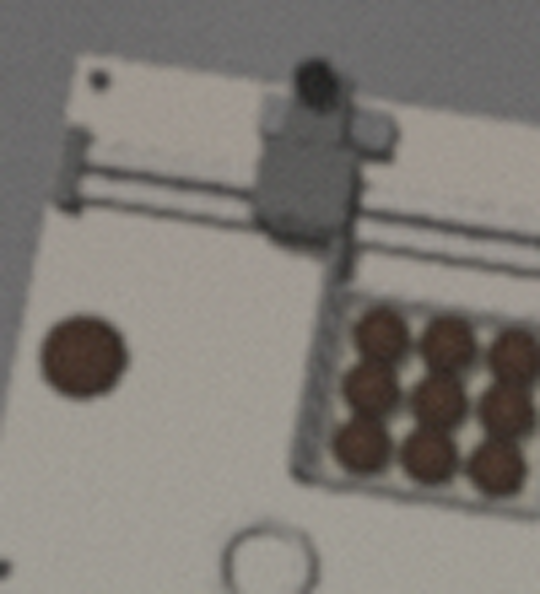

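```bash
python3 -c "
from bench import arm
print(arm.job_done())"
```

```text
the job is handed in; nothing more can be done
None
```

The stop is seated in its notch and the punnet lies flat and square against it. I handed the job in at about 22 s.

- **Stop:** I pushed the carriage face about 145 mm with closed fingers. The force peaked at about 13.5 N on the hump, above the stated 7 N or so. It then fell to zero as the pin head dropped back to its free height (about 1.5 mm lower) and the stop slipped just ahead of the fingers.
- **Punnet:** I pushed it from behind with two parted fingers, square to the jig, in steps of 0.5–1 mm at the end. I stopped when the force rose from about 2.5 N to 7 N and it no longer moved.
- **Last checks:** With the arm clear, the top view shows the punnet's leading wall flush along the stop's arm. The pin head sits within 0.2 px of where it was before the punnet push, so the stop stayed put. The tape roll and the mushroom on the plate look unmoved; I did not check the other bystanders in detail.
- **Disagreement:** I measured the notch at y of about 109 mm ± 3 mm from the block, while the pin's final position measured 101–106 mm depending on the view. I took the pin as seated because of the force drop and because it held under the punnet push. I did not measure its rise below 1 mm directly.

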